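Lock the indexing fixture's spindle

TASK

Lock the spindle of the green indexing fixture: push a red pin round until one of the disc's two slots lines up with the locking bar, then push the bar by its yellow tab fully home into that slot, until the tab meets the guide. Only push, with the fingers shut or with their outside: do not lift the bar or pick anything up, leave the loose parts and tools where they are, and finish clear of everything.

Things in the scene. Friction and masses are not known exactly. Their poses are not given: they have to be found in the camera images.
- fixture: Green indexing fixture fixed on the bench: a plate 280 (x) by 370 (y) mm, top 40 mm above the bench. Origin: centre of its underside, at bench height; z up. y runs along the locking bar, from the disc towards the yellow tab. The disc's axle is at x = 0, y = -80 mm. Three loose parts lie near its corners, at about x = +-105, y = +125 or -150 mm.
- guide_end (a point): Middle of the outer end of the dark steel bar guide, at plate height (fixture x = 0, y = +55 mm, z = 40 mm). The guide reaches from here 60 mm towards the disc: two walls 22 mm high, 14 mm thick, 18 mm apart inside, with two straps across whose tops are 63.5 mm above the bench. Axes as the fixture's.
- disc (a joint): Angle of the slotted disc, rad, anticlockwise seen from above. At 0 and every whole multiple of pi a slot faces the bar. Starts at 0.55 to 2.59, so the nearer slot may lie either way round. The disc turns on past these angles, needs about 1.3 N at a pin and stays where it is left.
- disc_center (a point): Centre of the aluminium disc's top face, 60 mm above the bench. Disc: 130 mm diameter, 16 mm thick, lying flat. Two slots, 20 mm wide, run in from the rim along its own +y and -y to 38 mm from the centre, red lines along their edges. Axes turn with the disc and match the fixture's at joint 0. A spindle stub, 25 mm diameter, stands 26 mm above this point.
- pin_a (a point): Centre of the top end of a red plastic pin on the disc, for pushing it round: upright, 12 mm in diameter, 40 mm tall above the disc face (60 to 100 mm above the bench), 47 mm from the disc's centre along the disc's +x axis.
- pin_b (a point): The same for the second, identical pin on the disc's -x axis, opposite the first; at the start it is always the one farther from the bar.
- lock_bar: Steel locking bar, 0.2 to 0.42 kg, lying loose in the guide on the plate. Origin: underside of the bar, mid-width, at the inner face of its tab; axes as the fixture's. 14 mm wide and high, reaching 95 mm along -y to a round nose of 7 mm radius (enters a slot up to 0.05 rad off). Starts 30 to 48 mm out from home, nose clear of the disc. Slides under 1 to 5 N; a disc not lined up blocks it.
- tab_face (a point): Middle of the outer face of the bar's yellow upright push tab, 22.5 mm above the plate: push here towards the disc (along -y). Tab: 50 mm wide (x), 10 mm thick (y), 45 mm high from the plate, top 85 mm above the bench. Fully home, its inner face meets the guide's outer end, so this point is 10 mm outside guide_end.
- spindle_nut: Loose brass hexagon nut, 40 mm across flats, 16 mm high, lying on the fixture plate near a corner. Origin: centre of its underside. Not to be disturbed.
- spacer: Loose steel spacer ring, 48 mm in diameter, 18 mm high, on the fixture plate near a corner. Origin: centre of its underside. Not to be disturbed.
- faceplate_hub: Loose dark steel flanged hub, 48 mm in diameter, 28 mm high, on the fixture plate near a corner. Origin: centre of its underside. Not to be disturbed.
- wrench: Steel wrench, 190 mm long, lying on the bench on the robot's right. Not to be disturbed.
- glue: Yellow bottle with an orange cap, 60 mm in diameter, 170 mm tall, standing on the bench on the robot's left. Origin: centre of its underside. Not to be disturbed.
- offcut: Pale wooden offcut, 150 by 70 by 35 mm, lying on the bench on the robot's left. Origin: centre of its underside. Not to be disturbed.
- mallet: Hammer with a pale handle, 260 mm long, lying on the bench on the robot's right. Not to be disturbed.
Things that resemble listed ones, but are neither listed nor needed, are in the scene too. Leave any orange or pink look-alike of the lock_bar alone.

How it is judged (in metres and radians):
On the way, in this order (a step that is already met when the one before it is completed fails the run):
1. a slot of the disc is turned to face the bar (within 0.15 rad) while the bar is still drawn back (angle between the y axis of disc_center and the y axis of fixture, either way round below 0.15 rad and y of lock_bar in the frame of fixture above 0.078 m), for 0.2 s.
2. the bar is pushed home (angle between the y axis of disc_center and the y axis of fixture, either way round below 0.15 rad and y of lock_bar in the frame of fixture below 0.06 m), for 0.2 s.
At the end, for the whole second after the job is handed in: The bar rests flat in its guide, its tab within 5 mm of the guide's end and its nose in a slot of the disc (disc within 0.15 rad of lined up), and both are at rest (all of step 2 and y of lock_bar in the frame of fixture above 0.048 m and x of lock_bar in the frame of fixture between -0.006 and 0.006 m and z of lock_bar in the frame of fixture between 0.034 and 0.046 m and angle between lock_bar's own z axis and vertical below 0.1 rad and linear speed of lock_bar below 0.02 m/s and velocity of joint disc between -0.1 and 0.1 rad/s); the robot touches nothing.
It fails at once if the locking bar is lifted out of its guide or tipped up (z of lock_bar in the frame of fixture above 0.052 m or angle between lock_bar's own z axis and vertical above 0.3 rad).
It fails at once if a loose part or tool lying about is shifted by more than 20 mm or picked up (distance of any of spindle_nut, spacer, faceplate_hub, wrench, glue, offcut, mallet from where it was at the start of the episode above 0.02 m).
It also fails if it takes over 51 s, if anything falls off the work surface, if the arm or the gripper's body presses on something with over 40 N, if the wrist force passes 120 N, or if a joint passes its speed limit or range.

ROBOT

A 7-joint arm with a two-finger parallel gripper is mounted at the origin on the work surface. World frame = base frame: x ahead of the robot, y to its left, z up, the work surface at z = 0. Lengths are in mm, angles in degrees, forces in N, time in s.
With the tool pointing down it reaches from about 350 to 900 mm from the base axis. Payload 7.2 kg.
Tool frame: the origin (TCP) lies between the finger pads; the fingertips stand 22 mm ahead of it and the grasp point (between the pads) lies 3 mm ahead of it; z points along the fingers, y is the line along which they close (so a half turn about z gives the same grasp; the last joint's range is limited). The gripper opens to 88 mm and grips with 3 to 60 N. Pads are 20 mm wide; open, the fingers measure 115 mm over their backs; the gripper's body (75 mm by 178 mm) begins 61 mm behind the grasp point.
Start: joints at [-70.313, 23.554, -0.728, 91.456, 0.321, 64.991, -4.71], TCP at [250.171, 572.75, 244.653] pointing down, gripper open.
Joint ranges: [-169.25, 169.25], [-16.82, 113.86], [-84.01, 82.57], [7.8, 145.47], [-59.2, 239.2], [7.22, 106.19], [-163.78, 163.78]. Speed limits (degrees/s): [136.94, 136.94, 172.46, 172.46, 180, 180, 180].

INTERFACE

Orientations are given as a 3x3 rotation matrix whose columns are the frame's x, y, z axes.
In Python, from station import ctrl, let_go, clamp, read_state, viewer gives the robot as it stands. The module is installed in compiled form; this text tells all that it offers. Calls block until the motion is done:
- ctrl.movep(position, orientation): joint-space move of the TCP to a pose.
- ctrl.movel(position, attitude=None, rate=150, stop_force=None): straight line of the TCP; attitude=None keeps the orientation; rate is the mean speed in mm/s. With stop_force (N) it stops when the force on the tool has changed by that much, and returns True; else False.
- ctrl.movej(angles): joint-space move.
- let_go() and clamp(): open the fingers fully, or close them until they stop; the grip force is fixed at half the most.
- ctrl.dwell(seconds).
- ctrl.solve_ik(position, orientation): joint angles nearest the present ones, or None.
- read_state(): the state.
- viewer.snapshot(name): name is "scene" or "top" or "wrist"; returns the picture (480x640x3 uint8, red, green, blue); there is no depth.
- viewer.camera_params(name): a dict with "vfov" (degrees; the focal length in pixels is half the picture's height over the tangent of half this angle, whatever the lens; pixels are square), "cx", "cy" (the principal point, pixels), "D" ([k1, k2, p1, p2, k3] as OpenCV has them; the pictures are not rectified), "pose" (4x4, takes a point from camera to world coordinates); the wrist camera has in their place "tool_from_camera" (4x4, takes a point from camera to tool coordinates, whose origin is the TCP and whose axes are the flange's). Camera axes: x right, y up, looking along -z (the intrinsics and any distortion apply to the point x, -y, -z); pixel columns grow to the right and rows downward; lengths in mm; the calibration is good to about 2 mm. A picture is of the moment at which its call begins: read the wrist's pose just before it. camera_params takes no time and is no camera call.
A pose or a line that the arm cannot do raises ctrl.IKError and nothing moves.
- ctrl.job_done(): hands the job in; it is judged then, once.
The state is a dict: "time_s": time; "qpos": joint angles; "qd": joint speeds; "tau": joint torques, N m; "eef_pos": TCP position; "ee_rot": TCP orientation; "force": force on the tool from outside, world axes, zero at the start; "moment": the same for the moment, N m; "width": opening from 0.0 (shut) to 1.0 (fully open); "grasp_force": force on a finger pad.
Only numpy, scipy, OpenCV 4.12 (cv2) and the standard library are available. Lean on these libraries where they do the work, as an engineer would, in place of code of your own. Each camera call takes 0.05 s, during which the arm holds its last target. There are 200 camera calls.

## Working session

There is one attempt and no reset: what is moved stays moved. The work goes in short steps, each a Python script; the robot and the scene stay as the last script left them, time stands still between calls to the robot, and variables do not carry over. Pictures are saved under pics/ and viewed, at most 10 in all, crops included, and the job is handed in when it is done.

```bash
mkdir -p pics && python3 - <<'E'
from station import ctrl, read_state, viewer
import cv2
for n in("scene","top"):
    im=viewer.snapshot(n); cv2.imwrite(f"pics/{n}0.png",im[:,:,::-1]); p=viewer.camera_params(n); print(n,p)
print(viewer.camera_params("wrist")); s=read_state(); print(s["time_s"],s["ee_rot"])
E
```

```text
scene {'vfov': 55.86862241838521, 'cx': 325.43458034528254, 'cy': 244.21261002647537, 'D': array([0.03953557, 0.        , 0.        , 0.        , 0.        ]), 'pose': array([[-5.59282979e-02, -6.82019506e-01,  7.29192306e-01,
         1.18255324e+03],
       [ 9.98384800e-01, -3.08939993e-02,  4.76796753e-02,
         2.82732748e+01],
       [-9.99080199e-03,  7.30681158e-01,  6.82645757e-01,
         7.55414984e+02],
       [ 0.00000000e+00,  0.00000000e+00,  0.00000000e+00,
         1.00000000e+00]])}
top {'vfov': 45.87261307703214, 'cx': 308.1197048663996, 'cy': 239.54887219711622, 'D': array([0.04502027, 0.        , 0.        , 0.        , 0.        ]), 'pose': array([[ 6.48609075e-03,  9.97834859e-01, -6.54486359e-02,
         3.49727209e+02],
       [-9.99969689e-01,  6.75403867e-03,  3.87358845e-03,
        -7.90428196e+00],
       [ 4.30724420e-03,  6.54215276e-02,  9.97848421e-01,
         1.37807782e+03],
       [ 0.00000000e+00,  0.00000000e+00,  0.00000000e+00,
         1.00000000e+00]])}
{'vfov': 69.12404694297823, 'cx': 319.91830504989554, 'cy': 244.55578420587497, 'D': array([-0.03814389,  0.        ,  0.        ,  0.        ,  0.        ]), 'tool_from_camera': array([[-8.27613802e-04,  9.58552527e-01,  2.84914669e-01,
         7.83612514e+01],
       [ 9.99999620e-01,  8.71234826e-04, -2.63617740e-05,
        -7.50042356e-03],
       [-2.73496727e-04,  2.84914539e-01, -9.58552884e-01,
        -1.40371817e+02],
       [ 0.00000000e+00,  0.00000000e+00,  0.00000000e+00,
         1.00000000e+00]])}
0.1 [[-9.16428959e-01  4.00197150e-01 -4.52459334e-04]
 [ 4.00197390e-01  9.16428022e-01 -1.31530813e-03]
 [-1.11736153e-04 -1.38645951e-03 -9.99999033e-01]]
```

View pics/top0.png

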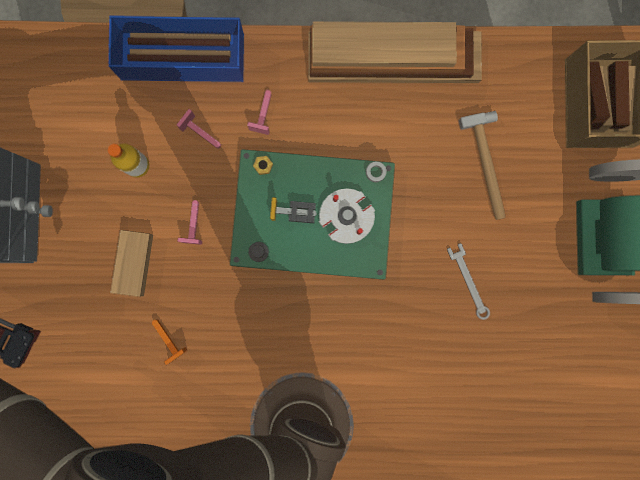

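View pics/scene0.png

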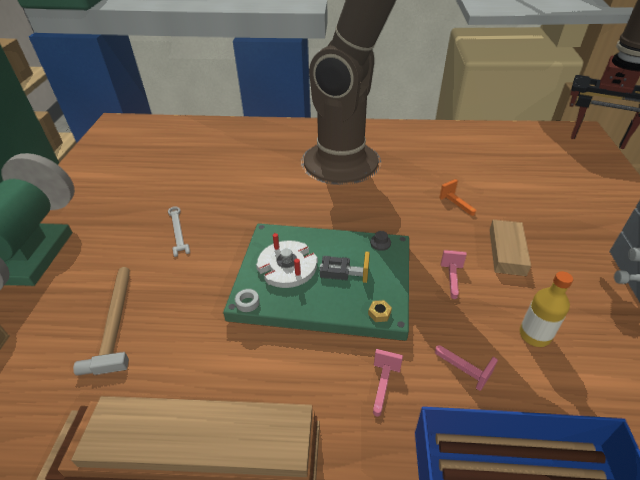

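The top view shows the green plate (corners near (241,151), (394,163), (385,279), (232,265)), the disc at (347,215), pins at (335,198) and (360,231), and the tab at (273,208) on the bar. The slot is about 40° anticlockwise of the bar. The pink and orange T-shapes are decoys. The scene view agrees with this.

```bash
cat > h.py <<'E'
from station import ctrl, let_go, clamp, read_state, viewer
import cv2, numpy as np
def snap(cam):
    p=viewer.camera_params(cam)
    if cam=="wrist":
        s=read_state(); T=np.eye(4); T[:3,:3]=s["ee_rot"]; T[:3,3]=s["eef_pos"]; p["pose"]=T@p["tool_from_camera"]
    return viewer.snapshot(cam),p
def ray(px,p,z):
    f=240/np.tan(np.radians(p["vfov"]/2)); K=np.array([[f,0,p["cx"]],[0,f,p["cy"]],[0,0,1]])
    u=cv2.undistortPoints(np.float64(px).reshape(-1,1,2),K,p["D"]).reshape(-1,2)
    d=np.c_[u[:,0],-u[:,1],-np.ones(len(u))]@p["pose"][:3,:3].T; o=p["pose"][:3,3]
    return o+d*((z-o[2])/d[:,2])[:,None]
def blobs(im,lo,hi,amin):
    hsv=cv2.cvtColor(im,cv2.COLOR_RGB2HSV); m=cv2.inRange(hsv,np.array(lo),np.array(hi))
    if lo[0]==0: m|=cv2.inRange(hsv,np.array([173,lo[1],lo[2]]),np.array([180,255,255]))
    cs,_=cv2.findContours(m,cv2.RETR_EXTERNAL,cv2.CHAIN_APPROX_NONE)
    return sorted([c for c in cs if cv2.contourArea(c)>=amin],key=cv2.contourArea,reverse=True)
RED=((0,150,80),(6,255,255),8); YEL=((18,140,120),(30,255,255),20)
cen=lambda c: c.reshape(-1,2).mean(0)
def frame(im,p):
    g=[c for c in blobs(im,(60,80,30),(88,255,255),3000)]
    c=min(g,key=lambda c:np.linalg.norm(cen(c)-[313,215]))
    r=cv2.minAreaRect(np.float32(ray(c.reshape(-1,2),p,40)[:,:2])); return r
E
python3 - <<'E'
from h import *
im,p=snap("top")
r=frame(im,p); print(r); q=cv2.boxPoints(r); print(q)
for n,a,z in(("red",RED,80),("yel",YEL,85)):
    for c in blobs(im,*a): print(n,cen(c),cv2.contourArea(c),ray([cen(c)],p,z)[0])
E
```

```text
((499.2687072753906, -22.293975830078125), (364.4795227050781, 277.10552978515625), 85.3257064819336)
[[ 346.3258  -192.63676]
 [ 622.5097  -215.21846]
 [ 652.2116   148.04881]
 [ 376.0277   170.63051]]
red [335.42857143 197.57142857] 14.0 [532.23792882 -75.24791592  80.        ]
red [359.5        230.91666667] 12.0 [ 455.52797007 -130.78200333   80.        ]
yel [124.41935484 156.47311828] 346.5 [622.40241683 409.12007247  85.        ]
yel [262.6  164.54] 217.0 [606.83300048  92.9617992   85.        ]
yel [272.89130435 208.        ] 64.0 [506.45311595  68.28400334  85.        ]
```

```bash
cat >> h.py <<'E'
a=np.radians(85.3257-90); C=np.array([499.27,-22.29]); FX=np.array([np.cos(a),np.sin(a)]); FY=np.array([-FX[1],FX[0]])
W=lambda x,y,z: np.array([*(C+x*FX+y*FY),z])
F=lambda w: np.c_[(np.atleast_2d(w)[:,:2]-C)@FX,(np.atleast_2d(w)[:,:2]-C)@FY]
R=np.array([[FY[0],FX[0],0],[FY[1],FX[1],0],[0,0,-1]])   # tool x = fixture y
E
python3 - <<'E'
from h import *
clamp(); ctrl.movep(W(0,-90,260),R); ctrl.dwell(.3)
im,p=snap("wrist"); cv2.imwrite("pics/w1.png",im[:,:,::-1])
for n,a_,z in(("red",RED,80),("yel",YEL,85)):
    for c in blobs(im,*a_): print(n,cen(c).round(1),cv2.contourArea(c),F(ray([cen(c)],p,z)).round(1), cv2.boundingRect(c))
s=read_state(); print(s["time_s"],s["eef_pos"],s["qpos"])
E
```

```text
red [283.1 249.7] 210.5 [[ -35.5 -111.7]] (275, 239, 16, 22)
red [360.6 185.3] 155.5 [[ 37.1 -50.1]] (353, 178, 16, 16)
red [278.6 184.5] 24.0 [[-37.8 -49.3]] (271, 176, 16, 18)
red [297.9 167.2] 21.5 [[-19.9 -33.8]] (290, 158, 17, 19)
red [360.8 240.8] 19.5 [[  39.1 -102.8]] (354, 233, 15, 17)
red [341.8 256. ] 19.0 [[  21.2 -118.1]] (335, 248, 15, 17)
yel [321.    8.9] 716.0 [[ 0.9 91.2]] (291, 3, 61, 13)
yel [313.9 392.3] 93.5 [[  -6.6 -272.9]] (312, 368, 5, 50)
yel [326.2 400. ] 56.0 [[   6.8 -283.1]] (324, 382, 4, 36)
yel [440.5   1.1] 42.0 [[96.3 97.6]] (431, 0, 20, 5)
4.4167 [ 491.98138619 -111.83411118  259.98598144] [-32.01895662  13.15135301  47.10034624 108.99004342 -10.83719443
  62.40100353  14.73264021]
```

View pics/w1.png

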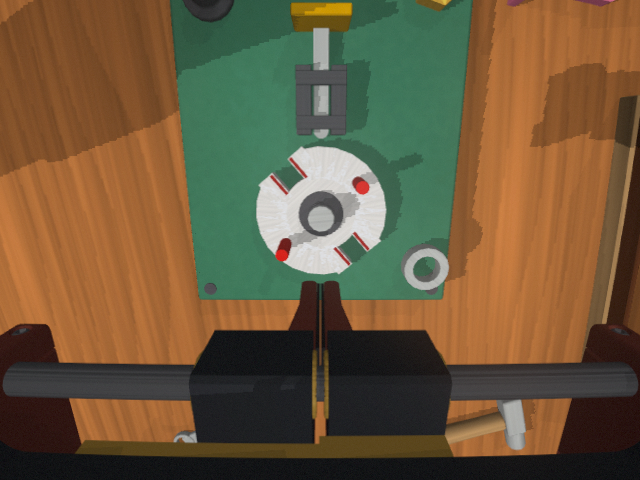

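The wrist view shows the disc at (321,212), pins at (283,250) and (361,185), slot lines around (288,175) and (352,248), and the tab at (321,9). The fingertips are shut. I'll push pin_b towards +y with the finger side, stopping a little short, and then measure the slot angle.

```bash
cat >> h.py <<'E'
def disc(im,p):
    "angle (rad) from slot edge lines on z=60, and centre, fixture frame"
    L=[]
    for c in blobs(im,(0,90,60),(6,255,255),8):
        f=F(ray(c.reshape(-1,2),p,60)); (x,y),(w,h),_=cv2.minAreaRect(np.float32(f)); 
        if min(w,h)<6 and 12<max(w,h)<35:
            v=cv2.fitLine(np.float32(f),cv2.DIST_L2,0,.01,.01).ravel()[:2]; v=v if v[1]>0 else -v
            L.append((x,y,np.arctan2(-v[0],v[1]),max(w,h)))
    return np.array(L)
E
python3 - <<'E'
from h import *
im=cv2.imread("pics/w1.png")[:,:,::-1].copy(); _,p=snap("wrist")
L=disc(im,p); print(L.round(3),L.mean(0))
ctrl.movel(W(-42,-145,150),R,rate=200)
ctrl.movel(W(-42,-145,89),rate=120)
hit=ctrl.movel(W(-42,-101,89),rate=25,stop_force=15)
s=read_state(); print(hit,s["time_s"],s["force"],F(s["eef_pos"]))
im,p=snap("wrist"); cv2.imwrite("pics/w2.png",im[:,:,::-1]); L=disc(im,p); print(L.round(3))
for c in blobs(im,*RED): print(cen(c),cv2.contourArea(c),F(ray([cen(c)],p,80)))
E
```

```text
[[ -40.135  -51.739    0.715   23.048]
 [ -21.246  -35.433    0.708   22.717]
 [  41.463 -108.609    0.707   23.297]
 [  22.332 -124.831    0.719   23.432]
 [ 333.934 -210.386    1.507   16.855]] [  67.26947708 -106.19956589    0.87107098   21.86964149]
False 7.8333 [0.47559483 0.17640567 0.2392495 ] [[ -41.70595836 -100.85215963]]
[[  9.675 -31.353   0.079  23.871]
 [-15.151 -33.125   0.071  23.573]]
[519.24489796 267.34183673] 1288.0 [[ 50.38040239 -78.05571863]]
[310.37121212 283.3030303 ] 1205.0 [[-46.28117839 -85.67201114]]
[428.15740741 160.00925926] 211.0 [[  3.63636249 -29.97820336]]
[375.87850467 163.76635514] 199.5 [[-18.31624315 -31.59742078]]
[425.71428571 325.46428571] 29.0 [[   9.29378471 -107.83419121]]
[380.1  326.05] 23.0 [[ -12.8321858  -108.01815578]]
```

View pics/w2.png

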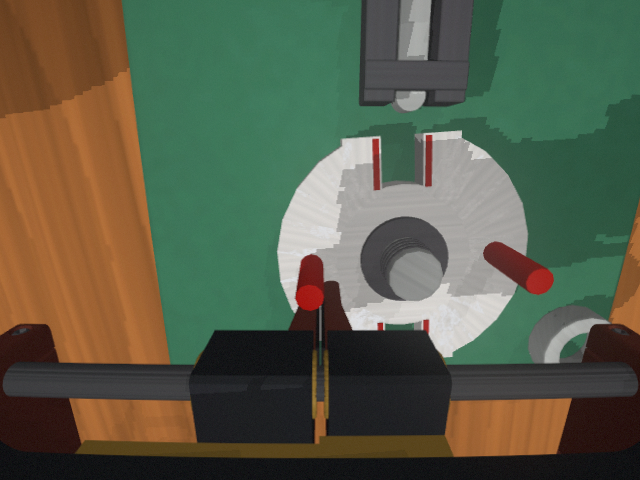

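Now the slot at (404,160) almost faces the bar nose at (410,100), with about 0.075 rad left. I'll push 3.5 mm more.

```bash
python3 - <<'E'
from h import *
ctrl.movel(W(-42,-97.4,89),rate=15,stop_force=15); ctrl.dwell(.2)
im,p=snap("wrist"); print(disc(im,p).round(3), F(read_state()["eef_pos"]))
ctrl.movel(W(-42,-125,89),rate=120)
ctrl.movel(W(-42,-125,150),rate=200)
ctrl.movel(W(0,-60,210),R,rate=250); ctrl.dwell(.3)
im,p=snap("wrist"); cv2.imwrite("pics/w3.png",im[:,:,::-1]); print(disc(im,p).round(3), read_state()["time_s"])
for c in blobs(im,*YEL): print(cv2.contourArea(c),F(ray([cen(c)],p,85)), cv2.boundingRect(c))
g=np.float64([[0,0]]); 
E
```

```text
[[ 1.3702e+01 -3.2219e+01 -1.1000e-02  2.3653e+01]
 [-1.1295e+01 -3.2065e+01 -7.0000e-03  2.3069e+01]] [[-41.89262651 -97.27757155]]
[[ 1.37340e+01 -3.21140e+01 -1.20000e-02  2.28270e+01]
 [-1.18240e+01 -3.20500e+01  5.00000e-03  2.28240e+01]
 [-2.88318e+02 -1.51322e+02 -1.45400e+00  1.91260e+01]] 10.2583
1003.0 [[ 0.47537787 91.20772575]] (286, 22, 73, 16)
718.0 [[ 91.75811399 104.58391355]] (431, 0, 59, 23)
105.0 [[  -6.95121069 -202.403355  ]] (312, 368, 5, 50)
68.0 [[   4.1925579  -210.67020037]] (324, 382, 4, 36)
```

View pics/w3.png

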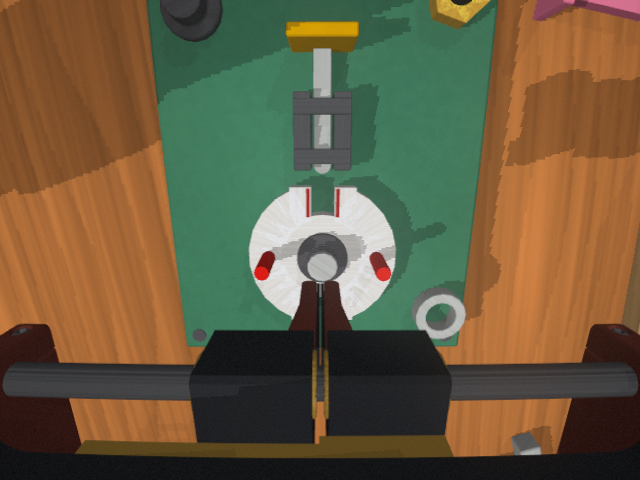

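The slot is aligned within about 0.01 rad, with slot lines at (307,203) and (337,203). The bar nose is at (322,170) and the tab at (322,36), so I'll push the tab next.

```bash
python3 - <<'E'
from h import *
P=lambda: (lambda s:(round(s["time_s"],2),F(s["eef_pos"]).round(1),s["force"].round(1)))(read_state())
ctrl.movel(W(0.5,128,160),R,rate=250)
ctrl.movel(W(0.5,128,71),rate=130)
print(P()); print(ctrl.movel(W(0.5,84,71),rate=40,stop_force=20),P())
print(ctrl.movel(W(0.5,73,71),rate=15,stop_force=20),P())
ctrl.movel(W(0.5,110,71),rate=120); ctrl.movel(W(0.5,110,200),rate=200); 
ctrl.movel(W(0,-60,210),rate=250); ctrl.dwell(.3)
im,p=snap("wrist"); cv2.imwrite("pics/w4.png",im[:,:,::-1]); print(disc(im,p).round(3),P())
for c in blobs(im,*YEL)[:2]: print(F(ray([cen(c)],p,85)))
E
```

```text
(12.02, array([[  1.1, 127.7]]), array([ 0.4, -0.7,  0.3]))
False (13.27, array([[ 0.5, 83.8]]), array([0.2, 0.7, 0.1]))
False (14.15, array([[ 0.3, 76.1]]), array([ 0.7, 11.6, -1.1]))
[[ 1.38130e+01 -3.22780e+01  5.00000e-03  2.38050e+01]
 [-1.18360e+01 -3.18680e+01 -1.40000e-02  2.29420e+01]
 [-2.87220e+02 -1.50535e+02 -1.43600e+00  1.91180e+01]
 [ 2.85277e+02 -1.49800e+02  1.49700e+00  1.82290e+01]] (16.58, array([[  0.1, -59.2]]), array([ 1. , -0.4,  0. ]))
[[ 0.58298963 59.71010529]]
[[ 89.85007991 105.99504834]]
```

View pics/w4.png

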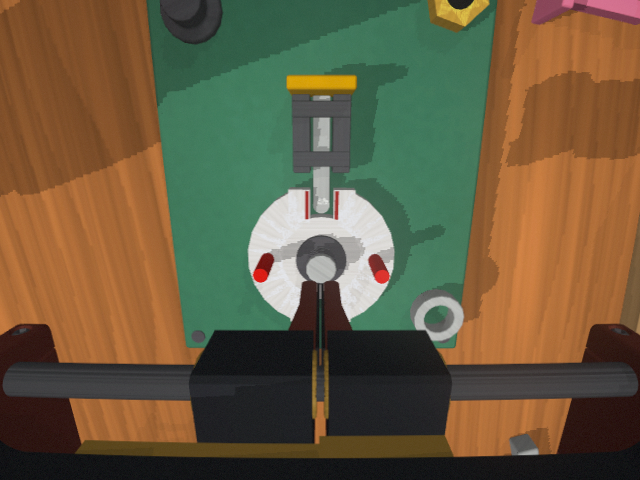

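The tab at (321,84) now sits against the guide end. Its centre measures y = 59.7 mm, and the push stalled at 11.6 N. The nose is in the slot at (321,205) and nothing else has moved, so I'm handing in.

```bash
python3 -c "
from station import ctrl
print(ctrl.job_done())"
```

```text
the job is handed in; nothing more can be done
None
```

I turned the disc until a slot faced the bar, pushed the bar home until its tab met the guide, moved the arm clear and handed the job in at about 17 s; no verdict came back.

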